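# Find the hidden push catch of a reading-room connection box

## Task

Open the socket flap of the wooden connection box on the reading table. One of the four identical round caps set into its top is really the hidden push catch, the other three are fixed blanks: feel lightly over the caps with the fingertips until you find the one that gives, and press it fully in, which raises the flap and leaves it standing open. Do not push hard on anything, do not touch the flap itself, and leave the trophy, the book and the mug where they stand.

Things in the scene. Friction and masses are not known exactly. Their poses are not given: they have to be found in the camera images.
- console: connection box fixed to the table: flat box 260 mm (its x) x 360 mm (its y) x 50 mm high, light wood top, dark sides. Origin at the centre of its underside; z up, its x axis points from the row of caps towards the flap (roughly away from the robot, turned by up to 20 degrees). It holds a row of four grey round caps along its y axis and, beyond them, the socket flap.
- cap1 (a point): centre of the upper face of cap 1 of 4 (cap 1 at the box's +y end, cap 4 at its -y end, 85 mm apart, 70 mm on the box's -x side of its centre). Each cap is a flat grey disc 59 mm across in a 61 mm round hole, its face 2 mm below the top of the box (48 mm above the table). A fixed point of the box: it does not move when the cap is pressed. Which of the four caps is the catch changes from start to start and cannot be seen.
- cap2 (a point): centre of the upper face of cap 2 of 4 (cap 1 at the box's +y end, cap 4 at its -y end, 85 mm apart, 70 mm on the box's -x side of its centre). Each cap is a flat grey disc 59 mm across in a 61 mm round hole, its face 2 mm below the top of the box (48 mm above the table). A fixed point of the box: it does not move when the cap is pressed. Which of the four caps is the catch changes from start to start and cannot be seen.
- cap3 (a point): centre of the upper face of cap 3 of 4 (cap 1 at the box's +y end, cap 4 at its -y end, 85 mm apart, 70 mm on the box's -x side of its centre). Each cap is a flat grey disc 59 mm across in a 61 mm round hole, its face 2 mm below the top of the box (48 mm above the table). A fixed point of the box: it does not move when the cap is pressed. Which of the four caps is the catch changes from start to start and cannot be seen.
- cap4 (a point): centre of the upper face of cap 4 of 4 (cap 1 at the box's +y end, cap 4 at its -y end, 85 mm apart, 70 mm on the box's -x side of its centre). Each cap is a flat grey disc 59 mm across in a 61 mm round hole, its face 2 mm below the top of the box (48 mm above the table). A fixed point of the box: it does not move when the cap is pressed. Which of the four caps is the catch changes from start to start and cannot be seen.
- catch (a joint): how far the one movable cap (the catch) is pushed in, in m: 0 = as found, 0.006 = fully in (its face 8 mm below the top of the box). It slides straight down with an even resistance of about 3 to 4 N and stays where it is left. It is linked to the flap: the flap's angle in rad is about 83 times this value. The three blanks sit on stiff rubber and give only about 1 mm at 20 N, springing back.
- flap: socket flap: wooden board 98 mm (x) x 208 mm (y) x 6 mm, flush with the top of the box when shut. Origin at the middle of its hinge, on its upper face at the edge nearer the caps (6 mm on the box's +x side of the box centre, 50 mm above the table); x runs from the hinge to the free edge, z is normal to the board. Shut: z vertical. The free far edge rises as the catch goes in, to 0.5 rad of tilt (about 47 mm) with the catch fully in, and stays.
- trophy: small brass cup, 40 mm across, 66 mm high, standing loose on top of the box at the +y side of the flap; origin at the centre of its foot
- book: red hardback lying flat on the table on the box's -y side, about 200 x 135 x 30 mm; origin at the centre of its underside
- mug: blue mug, 80 mm across, 90 mm high, with a handle, standing on the table on the box's +y side; origin at the centre of its foot
Mind the look-alikes: they are no part of the job. There is more than one size of the mug; the one meant has the size given above.

How it is judged:
On the way:
1. the fingers press the catch fully in (value of joint catch above 0.0048 m and contact force between the fingers and anything else above 0.5 N), for 0.02 s.
At the end, for the whole second after the job is handed in: The catch is in by more than 4.8 mm of its 6 mm, the flap stands open by more than 0.36 rad and is at rest, and the trophy, book and mug are at rest within 15 mm of where they stood (value of joint catch above 0.0048 m and angle between flap's own z axis and vertical above 0.36 rad and distance of each of trophy, book, mug from where it was at the start of the episode below 0.015 m and linear speed of each of trophy, book, mug, flap below 0.02 m/s); the robot touches nothing.
It fails at once if the fingers push on something with more than 80 N (contact force between the fingers and anything else above 80 N).
It fails at once if the robot touches the flap (more than 1 N) (contact force between any of the arm, the fingers and flap above 1 N).
It fails at once if the trophy, the book or the mug is moved by more than 15 mm, or lifted (distance of any of trophy, book, mug from where it was at the start of the episode above 0.015 m).
It also fails if it takes over 38 s, if anything falls off the work surface, if the arm or the gripper's body presses on something with over 40 N, if the wrist force passes 120 N, or if a joint passes its speed limit or range.

## Robot

A 6-joint arm with a two-finger parallel gripper is mounted at the origin on the work surface. World frame = base frame: x ahead of the robot, y to its left, z up, the work surface at z = 0. Lengths are in m, angles in rad, forces in N, time in s.
With the tool pointing down it reaches from about 0.3 to 0.875 m from the base axis. Payload 6.4 kg.
Tool frame: the origin (TCP) lies midway between the tips of the shut fingers; the grasp point (between the pads) lies 19 mm behind it (manip.grip_point_offset is the distance from the TCP to the grasp point, in m); z points along the fingers, y is the line along which they close (so a half turn about z gives the same grasp; the last joint's range is limited). The gripper opens to 85 mm and grips with 20 to 120 N. Pads are 22 mm wide; open, the fingers measure 114 mm over their backs; the gripper's body (76 mm by 85 mm) begins 54 mm behind the grasp point. The pads swing forward as they close: fully open they stand 13 mm farther back than shut.
Start: joints at [0.968, 0.181, 1.607, -0, 1.354, -0.206], TCP at [0.222, 0.53, 0.231] pointing down, gripper open.
Joint ranges: [-2.99, 2.99], [-0.89, 2.07], [0.3, 2.58], [-1.14, 4.28], [0, 2.63], [-3.12, 3.12]. Speed limits (rad/s): [2.57, 2.57, 3.01, 3.14, 3.14, 3.14].

## Interface

Orientations are given as a unit quaternion [x, y, z, w].
In Python, from station import manip gives the robot as it stands.
- The arm moves only by the tool drive_tool, never from a script. Its argument "deltas" is one flat list of numbers, 5 for each row, row after row: the opening, from -1 (shut) to 1 (fully open), then the shift along the tool's x, y, z in m, then the turn about the tool's z in rad. In form: [grip, dx, dy, dz, turn, grip, dx, dy, dz, turn, ...]. A call has 1 to 8 rows; each row shifts and turns the commanded pose from where the row before left it, along the tool's axes as they then stand; what a row does not reach is not made up. A row lasts 1/8 s, in which the tool goes at most 62.5 mm and 10.7 degrees, less where a joint would pass 70% of its speed; a pose out of reach is approached as far as the arm can. A call with a gripper value outside its range is refused whole. The fingers move at their own pace and stop on an object; "newtons" is the grip in N (left out, the last holds). Time passes only in rows, so rows that do not move let the fingers close. It gives the time, the measured TCP pose, the force, the opening and the grip force at its end, in the units of the state.
- manip.get_obs(): the state, without advancing time (a new reading comes with each control period).
- manip.grab_frame(name): name is "scene" or "side" or "wrist"; returns a dict with "img" (480x640x3 uint8, blue, green, red), "K" (3x3 intrinsics, pixels), "origin" and "attitude" of the camera in the world. Camera axes: x right, y up, looking along -z (the intrinsics and any distortion apply to the point x, -y, -z); pixel columns grow to the right and rows downward; lengths in m; the calibration is good to about 2 mm. The wrist camera is an equidistant fisheye: a pixel r from the principal point sees the ray r / f radians off the axis. A picture is of the moment at which its call begins. There is no depth.
- manip.sign_off(): hands the job in; it is judged then, once.
The state is a dict: "time_s": time; "joints": joint angles; "qvel": joint speeds; "effort": joint torques, N m; "ee_pos": TCP position; "tcp_rot": TCP orientation; "wrist_force": force on the tool from outside, world axes, zero at the start; "torque": the same for the moment, N m; "opening": finger opening in m; "grip_force": force on a finger pad.
Only numpy, scipy, OpenCV 4.12 (cv2) and the standard library are available. Lean on these libraries where they do the work, as an engineer would, in place of code of your own. Each camera call takes 0.05 s, during which the arm holds its last target. There are 200 camera calls.

## Working session

There is one attempt and no reset: what is moved stays moved. The work goes in short steps, Python scripts to look and compute and a tool call to move; the robot and the scene stay as the last step left them, time stands still between calls to the robot, and variables do not carry over. Pictures are saved under pics/ and viewed, at most 10 in all, crops included, and the job is handed in when it is done.

Besides the shell and the picture viewer there is one more tool, called as name(argument=value, ...) on one line, values as JSON. drive_tool: Moves the arm, as the interface text tells. Its arguments: {"type":"object","properties":{"deltas":{"type":"array"},"newtons":{"type":"number"}},"required":["deltas"]}

```bash
mkdir -p pics; python3 - <<'E'
from station import manip
import cv2
for n in ("scene","side"):
    f=manip.grab_frame(n); cv2.imwrite(f"pics/{n}0.png",f["img"]); print(n,f["K"],f["origin"],f["attitude"])
print(manip.get_obs())
E
```

```text
scene [[549.1868457    0.         322.30358879]
 [  0.         549.1868457  245.9130957 ]
 [  0.           0.           1.        ]] [1.23234745 0.10614469 0.81286597] [0.22655339 0.24732282 0.70166582 0.62862553]
side [[556.7038285    0.         313.41995062]
 [  0.         556.7038285  227.75858201]
 [  0.           0.           1.        ]] [-0.0509022  -0.6447778   0.63479079] [ 0.45457519 -0.17956762 -0.34499614  0.80130801]
{'time_s': 0.1, 'joints': array([ 9.67688488e-01,  1.81497389e-01,  1.60792993e+00,  1.52271654e-05,
        1.35379827e+00, -2.06276437e-01]), 'qvel': array([-0.00072022, -0.00140528, -0.00311225,  0.00019947, -0.00051654,
       -0.00176829]), 'effort': array([-2.35976086e-04, -4.45875764e+01, -3.52235878e+01, -2.06796694e-04,
        4.12366062e-03, -2.25032358e-05]), 'ee_pos': array([0.22190866, 0.52990313, 0.23044642]), 'tcp_rot': array([ 1.97117911e-01,  9.80379448e-01, -7.47587876e-04, -3.28305072e-04]), 'wrist_force': array([-0.37583771,  0.45609615, -0.79568534]), 'torque': array([0.00720649, 0.03910483, 0.00799371]), 'grip_force': 0.0, 'opening': 0.08546257104553599}
```

View pics/scene0.png

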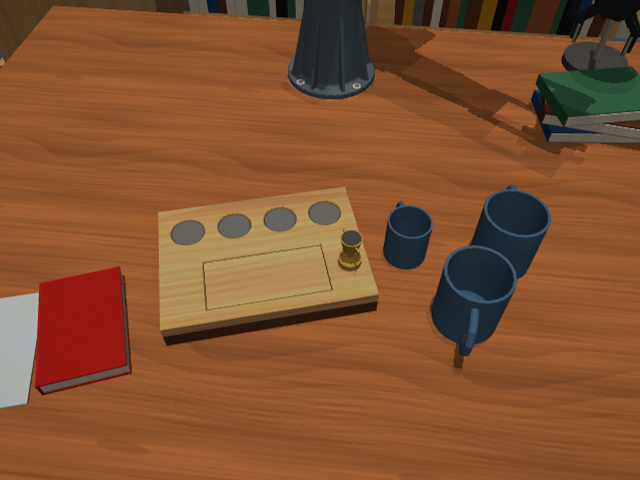

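View pics/side0.png

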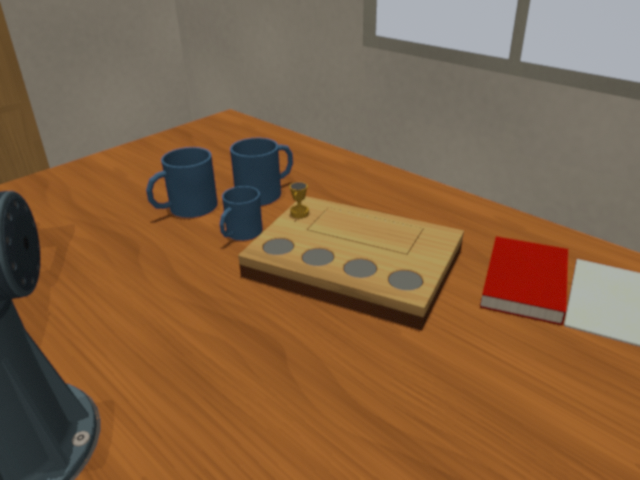

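The scene image shows caps 1–4 at about (324,213), (280,219), (235,226) and (188,232). In the side image they are at (278,246), (318,256), (361,268) and (405,280). The trophy and mugs are at the cap 1 end.

```bash
cat > h.py <<'E'
import numpy as np
from scipy.spatial.transform import Rotation as R
def onplane(f,px,z):
    p=np.c_[np.array(px,float),np.ones(len(px))]@np.linalg.inv(f["K"]).T
    d=R.from_quat(f["attitude"]).apply(p*[1,-1,-1]); o=np.array(f["origin"])
    return o+d*((z-o[2])/d[:,2])[:,None]
E
python3 - <<'E'
from station import manip
from h import *
import cv2
from scipy.optimize import least_squares
S={"scene":[(324,213),(280,219),(235,226),(188,232)],"side":[(278,246),(318,256),(361,268),(405,280)]}
P=[]
for n,px in S.items():
    f=manip.grab_frame(n); img=f["img"]
    hsv=cv2.cvtColor(img,cv2.COLOR_BGR2HSV)
    m=((hsv[...,1]<70)).astype(np.uint8)
    _,lab,st,c=cv2.connectedComponentsWithStats(m)
    q=[]
    for x,y in px:
        l=lab[y,x]; print(n,l,st[l],c[l]); q.append(c[l] if l and st[l][4]<2000 else (x,y))
    w=onplane(f,q,.048); print(w.round(4)); P.append(w[:,:2])
    if n=="scene": print("trophy foot, top, mug rims",onplane(f,[(349,265)],.05).round(3),onplane(f,[(350,238)],.116).round(3),onplane(f,[(409,221)],.09).round(3))
def caps(v):
    x=np.c_[-.07*np.ones(4),.085*np.array([1.5,.5,-.5,-1.5])]; c,s=np.cos(v[2]),np.sin(v[2])
    return x@np.array([[c,s],[-s,c]])+v[:2]
r=least_squares(lambda v:np.r_[(caps(v)-P[0]).ravel(),(caps(v)-P[1]).ravel()],[.6,0,0])
print(r.x,np.abs(r.fun).max());print(caps(r.x))
o=manip.get_obs();print(R.from_quat(o["tcp_rot"]).as_matrix().round(3))
E
```

```text
scene 56 [309 202  31  23 547] [324.16453382 213.09506399]
scene 62 [264 208  32  23 557] [279.54398564 219.39856373]
scene 72 [219 215  32  23 577] [234.01733102 225.94627383]
scene 80 [172 221  32  24 605] [187.53884298 232.58842975]
[[ 0.5318  0.0397  0.048 ]
 [ 0.5571 -0.0416  0.048 ]
 [ 0.5827 -0.1226  0.048 ]
 [ 0.6082 -0.2036  0.048 ]]
trophy foot, top, mug rims [[0.651 0.096 0.05 ]] [[0.645 0.094 0.116]] [[0.572 0.194 0.09 ]]
side 17 [264 239  29  15 352] [277.93465909 246.19886364]
side 18 [303 249  30  16 387] [317.52196382 256.72351421]
side 20 [344 260  32  17 434] [359.67741935 268.05990783]
side 21 [389 271  33  19 493] [405.03448276 280.01014199]
[[ 0.5308  0.0381  0.048 ]
 [ 0.5561 -0.0431  0.048 ]
 [ 0.581  -0.1243  0.048 ]
 [ 0.6067 -0.2055  0.048 ]]
[ 0.63611405 -0.06196725  0.30301397] 0.0009570895528850931
[[ 0.53125737  0.03883617]
 [ 0.55662122 -0.04229136]
 [ 0.58198507 -0.12341888]
 [ 0.60734892 -0.20454641]]
[[-0.922  0.386 -0.001]
 [ 0.386  0.922 -0.001]
 [ 0.    -0.001 -1.   ]]
```

drive_tool(deltas=[-1,-0.03,-0.021,0,0,-1,-0.03,-0.021,0,0,-1,-0.03,-0.021,0,0,-1,-0.03,-0.021,0,0,-1,-0.03,-0.021,0,0,-1,-0.03,-0.021,0,0,-1,-0.03,-0.021,0,0,-1,-0.03,-0.021,0,0], newtons=20)

```text
time_s: 1.2
ee_pos: [0.3791, 0.2816, 0.2313]
tcp_rot: [0.197, 0.98, 0.0, 0.0]
wrist_force: [1.2, 0.3, 0.4]
opening: 0.0001
grip_force: 0.0
```

drive_tool(deltas=[-1,-0.03,-0.021,0,0,-1,-0.03,-0.021,0,0,-1,-0.03,-0.021,0.02,0,-1,-0.03,-0.021,0.02,0,-1,-0.03,-0.021,0.02,0,-1,-0.03,-0.021,0.02,0,-1,-0.03,-0.021,0.02,0,-1,-0.025,-0.018,0.02,0])

```text
time_s: 2.2
ee_pos: [0.5322, 0.0384, 0.1106]
tcp_rot: [0.197, 0.98, -0.0, 0.0]
wrist_force: [0.2, 0.5, 1.4]
opening: -0.0
grip_force: 0.0
```

drive_tool(deltas=[-1,0,0,0,0,-1,0,0,0,0])

```text
time_s: 2.45
ee_pos: [0.5313, 0.04, 0.1114]
tcp_rot: [0.197, 0.98, 0.0, -0.0]
wrist_force: [0.2, 0.2, -0.3]
opening: -0.0002
grip_force: 0.0
```

drive_tool(deltas=[-1,0,0,0.02,0,-1,0,0,0.02,0,-1,0,0,0.015,0,-1,0,0,0.003,0,-1,0,0,0.002,0,-1,0,0,0,0])

```text
time_s: 3.2
ee_pos: [0.5321, 0.0397, 0.0519]
tcp_rot: [0.197, 0.98, 0.0, 0.001]
wrist_force: [-0.5, -0.4, 0.2]
opening: 0.0
grip_force: 0.0
```

drive_tool(deltas=[-1,0,0,0.001,0,-1,0,0,0.001,0,-1,0,0,0,0])

```text
time_s: 3.58
ee_pos: [0.5316, 0.0396, 0.0493]
tcp_rot: [0.197, 0.98, -0.0, -0.0]
wrist_force: [0.0, 0.2, 0.6]
opening: -0.0
grip_force: 0.0
```

drive_tool(deltas=[-1,0,0,0.001,0,-1,0,0,0,0])

```text
time_s: 3.82
ee_pos: [0.5315, 0.0396, 0.0482]
tcp_rot: [0.197, 0.98, -0.0, -0.0]
wrist_force: [0.0, 0.1, 0.0]
opening: 0.0
grip_force: 0.0
```

drive_tool(deltas=[-1,0,0,0.001,0,-1,0,0,0,0])

```text
time_s: 4.08
ee_pos: [0.5317, 0.0396, 0.0478]
tcp_rot: [0.197, 0.98, -0.0, -0.0]
wrist_force: [-2.6, 0.7, 5.0]
opening: 0.0002
grip_force: 2.6
```

drive_tool(deltas=[-1,0,0,0.001,0,-1,0,0,0,0])

```text
time_s: 4.32
ee_pos: [0.5317, 0.0396, 0.0474]
tcp_rot: [0.197, 0.98, -0.0, -0.0]
wrist_force: [-4.4, 0.5, 10.4]
opening: -0.0001
grip_force: 5.6
```

drive_tool(deltas=[-1,0,0,-0.02,0,-1,-0.018,-0.0217,0,0,-1,-0.0185,-0.0217,0,0,-1,-0.0182,-0.0216,0,0,-1,0,0,0.01,0,-1,0,0,0.007,0,-1,0,0,0.001,0,-1,0,0,0,0])

```text
time_s: 5.32
ee_pos: [0.5564, -0.0406, 0.048]
tcp_rot: [0.197, 0.98, -0.0, -0.001]
wrist_force: [-1.1, -0.7, 1.4]
opening: 0.0
grip_force: 0.7
```

drive_tool(deltas=[-1,0,0,0.001,0,-1,0,0,0.001,0,-1,0,0,0,0,-1,0,0,0,0])

```text
time_s: 5.82
ee_pos: [0.5565, -0.0406, 0.0473]
tcp_rot: [0.197, 0.98, 0.0, -0.001]
wrist_force: [-5.9, 1.7, 13.0]
opening: -0.0
grip_force: 6.5
```

Cap 2 is a blank as well, so I'm moving on to cap 3.

drive_tool(deltas=[-1,0,0,-0.02,0,-1,-0.0182,-0.022,0,0,-1,-0.0184,-0.022,0,0,-1,-0.0182,-0.022,0,0,-1,0,0,0.01,0,-1,0,0,0.007,0,-1,0,0,0.001,0,-1,0,0,0,0])

```text
time_s: 6.82
ee_pos: [0.5811, -0.1222, 0.0479]
tcp_rot: [0.196, 0.981, 0.0, -0.001]
wrist_force: [-1.0, 0.3, 2.4]
opening: 0.0005
grip_force: 1.4
```

drive_tool(deltas=[-1,0,0,0.001,0,-1,0,0,0.001,0,-1,0,0,0,0,-1,0,0,0,0])

```text
time_s: 7.32
ee_pos: [0.5813, -0.1223, 0.0472]
tcp_rot: [0.197, 0.98, 0.0, -0.001]
wrist_force: [-6.0, 1.7, 13.6]
opening: 0.0001
grip_force: 6.8
```

drive_tool(deltas=[-1,0,0,-0.02,0,-1,-0.0186,-0.022,0,0,-1,-0.0186,-0.022,0,0,-1,-0.0186,-0.022,0,0,-1,0,0,0.01,0,-1,0,0,0.007,0,-1,0,0,0.001,0,-1,0,0,0,0])

```text
time_s: 8.32
ee_pos: [0.6077, -0.205, 0.0481]
tcp_rot: [0.197, 0.98, 0.0, -0.0]
wrist_force: [-0.3, 0.4, -0.8]
opening: 0.0001
grip_force: 0.0
```

drive_tool(deltas=[-1,0,0,0.001,0,-1,0,0,0.001,0,-1,0,0,0,0,-1,0,0,0,0])

```text
time_s: 8.82
ee_pos: [0.6081, -0.2058, 0.0466]
tcp_rot: [0.197, 0.98, 0.0, 0.0]
wrist_force: [-0.1, 1.1, 3.0]
opening: -0.0002
grip_force: 1.5
```

Cap 4 gives at about 3 N, so it is the catch. I'll press it in gradually.

drive_tool(deltas=[-1,0,0,0.001,0,-1,0,0,0.001,0,-1,0,0,0.001,0,-1,0,0,0.001,0,-1,0,0,0,0])

```text
time_s: 9.45
ee_pos: [0.608, -0.2061, 0.0422]
tcp_rot: [0.197, 0.98, -0.0, 0.0]
wrist_force: [1.5, 1.0, 1.4]
opening: -0.0002
grip_force: 1.0
```

drive_tool(deltas=[-1,0,0,0.001,0,-1,0,0,0.0005,0,-1,0,0,0,0,-1,0,0,0,0])

```text
time_s: 9.95
ee_pos: [0.608, -0.2061, 0.042]
tcp_rot: [0.197, 0.98, -0.0, 0.0]
wrist_force: [-3.4, 2.2, 10.8]
opening: -0.0002
grip_force: 5.5
```

The cap has bottomed out at z = 0.042. I'll retract straight up, moving slightly back from the flap.

drive_tool(deltas=[-1,0,0,-0.005,0,-1,0,0,-0.015,0,-1,0,0,-0.03,0,-1,0,0,-0.03,0,-1,0,0,-0.03,0,-1,0,0,0,0,-1,0,0,0,0])

```text
time_s: 10.82
ee_pos: [0.6075, -0.2059, 0.1503]
tcp_rot: [0.197, 0.98, 0.0, -0.0]
wrist_force: [-0.2, 0.4, -0.3]
opening: -0.0004
grip_force: 0.0
```

```bash
python3 - <<'E'
from station import manip
import cv2
cv2.imwrite("pics/side1.png",manip.grab_frame("side")["img"])
print(manip.get_obs()["wrist_force"])
E
```

```text
[-0.65309059  0.32638118 -0.39408352]
```

View pics/side1.png

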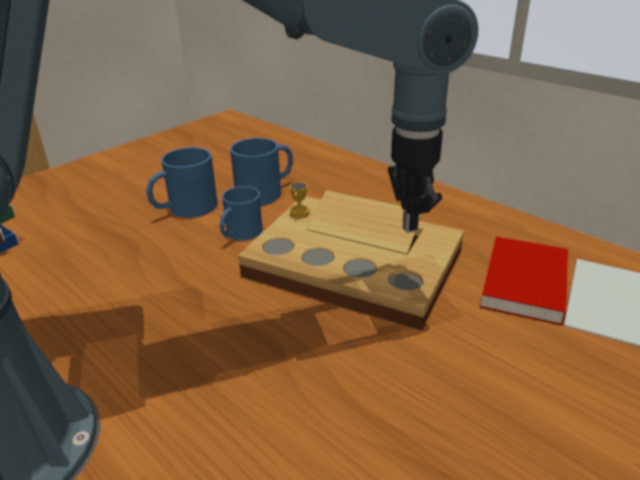

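The side image shows the flap tilted up, with its far edge at about row 193 where it was 208. Cap 4 (405,282) is sunk in, and the trophy, book and mug are where they were. Handing in.

```bash
python3 -c "
from station import manip
print(manip.sign_off())"
```

```text
the job is handed in; nothing more can be done
None
```

Cap 4 was the catch: I pressed it in about 6 mm until it stopped, the flap stands open, the trophy, book and mug look unmoved in the side picture, and the job is handed in (no verdict was returned).

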